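# Top up the glitter jar rack and drop its keeper

### The job

Two of the five bays of the wooden jar rack are empty: slide a spare jar from the bench into each empty bay, fully home against the backboard, without lifting it or tipping it over. Leave the jars that are already in the rack and the one spare too many where they stand, and don't shove the sanding block or tape about. When all five bays are filled, swing the rack's wire keeper forward and down across the front of the jars.

Things in the scene. Friction and masses are not known exactly. Their poses are not given: they have to be found in the camera images.
- rack: wooden rack screwed to the bench, 277 mm long: five bays in a row along its y, 52 mm pitch, open above and to -x (front), no floor. Origin on the bench, centre of the middle bay. Backboard 62 mm high, 14 mm thick, its face 23.5 mm behind (+x) the bay centres; fins 5 mm thick, 20 mm high reach 8 mm in front of the bay centres (bay 47 mm wide inside)
- keeper (a joint): wire keeper: U of 6 mm steel wire hinged on the rack ends, axis along the rack y, 30.5 mm behind the bay centres, 30 mm above the bench; arms 75 mm, bar 289 mm. 0 = down, bar 44.5 mm in front of the bay centres at height 30 mm; 1.57 = upright; 2.25 = leaning back on its stop behind the rack (start). Swings freely, drops by its own weight once past upright
- keeper_bar (a point): middle of the keeper's crossbar (bar along the rack's y, 6 mm thick); at the start behind the rack, about 78 mm behind the bay centres and 88 mm above the bench
- bay_1 (a point): bay 1 of 5 (1 is at the rack's -y end): point on the bench where the centre of a jar stands when it is home against the backboard; axes as the rack's
- bay_2 (a point): bay 2 of 5 (1 is at the rack's -y end): point on the bench where the centre of a jar stands when it is home against the backboard; axes as the rack's
- bay_3 (a point): bay 3 of 5 (1 is at the rack's -y end): point on the bench where the centre of a jar stands when it is home against the backboard; axes as the rack's
- bay_4 (a point): bay 4 of 5 (1 is at the rack's -y end): point on the bench where the centre of a jar stands when it is home against the backboard; axes as the rack's
- bay_5 (a point): bay 5 of 5 (1 is at the rack's -y end): point on the bench where the centre of a jar stands when it is home against the backboard; axes as the rack's
- jar_1: small round screw-lid jar, 42 mm in diameter (lid 40 mm), 58 mm high, about 60 g; origin at the centre of its underside, z up. Stands in one of the bays at the start
- jar_2: small round screw-lid jar, 42 mm in diameter (lid 40 mm), 58 mm high, about 60 g; origin at the centre of its underside, z up. Stands in one of the bays at the start
- jar_3: small round screw-lid jar, 42 mm in diameter (lid 40 mm), 58 mm high, about 60 g; origin at the centre of its underside, z up. Stands in one of the bays at the start
- jar_4: small round screw-lid jar, 42 mm in diameter (lid 40 mm), 58 mm high, about 60 g; origin at the centre of its underside, z up. A spare, standing on the bench in front of the rack
- jar_5: small round screw-lid jar, 42 mm in diameter (lid 40 mm), 58 mm high, about 60 g; origin at the centre of its underside, z up. A spare, standing on the bench in front of the rack
- jar_6: small round screw-lid jar, 42 mm in diameter (lid 40 mm), 58 mm high, about 60 g; origin at the centre of its underside, z up. A spare, standing on the bench in front of the rack
- sanding_block: bystander: wooden sanding block 40 x 85 x 31 mm; origin under its centre
- masking_tape: bystander: roll of masking tape lying flat, 104 mm across, 25 mm high; origin under its centre
Not all that is in view belongs to the job. What is shaped like the jar_6 but pink is not meant. Leave any pink look-alike of the jar_4 alone.

How it is judged:
By the outcome, as a careful person would: the job done as asked, in the order asked, and still so for the second after the job is handed in, with the robot touching nothing.
It also fails if it takes over 64 s, if anything falls off the work surface, if the arm or the gripper's body presses on something with over 40 N, if the wrist force passes 120 N, or if a joint passes its speed limit or range.

### The arm

A 6-joint arm with a two-finger parallel gripper is mounted at the origin on a cart in front of the work surface, level with it; the furniture and walls round the work are solid. World frame = base frame: x ahead of the robot, y to its left, z up, the work surface at z = 0. Lengths are in m, angles in degrees, forces in N, time in s.
With the tool pointing down it reaches from about 0.3 to 0.85 m from the base axis. Payload 4.2 kg.
Tool frame: the origin (TCP) lies between the finger pads; the fingertips stand 17 mm ahead of it and the grasp point (between the pads) lies 2 mm behind it; x points along the fingers, z is the direction in which the jaws open and shut, and the axes are right-handed (so a half turn about x gives the same grasp; the last joint's range is limited). The gripper opens to 91 mm and grips with 3 to 60 N. Pads are 32 mm wide; open, the fingers measure 118 mm over their backs; the gripper's body (76 mm by 178 mm) begins 60 mm behind the grasp point.
Start: joints at [-75.917, 18.312, 89.639, -0, 72.044, -1.146], TCP at [0.151, -0.555, 0.231] pointing down, gripper open.
Joint ranges: [-177.97, 177.97], [-48.28, 115.42], [12.27, 149.76], [-77.06, 257.06], [2.81, 150.46], [-146.56, 146.56]. Speed limits (degrees/s): [147.25, 147.25, 180, 180, 180, 180].

### API

Orientations are given as [roll, pitch, yaw] about the fixed x, y, z axes, in that order (R = Rz(yaw) Ry(pitch) Rx(roll)).
In Python, from station import get_state, capture, calibration, sign_off gives the robot as it stands.
- The arm moves only by the tool arm_command, never from a script. Its argument "increments" is one flat list of numbers, 6 for each row, row after row: the shift along the world's x, y, z in mm, then the turn, a rotation vector about the world's x, y, z in rad. In form: [tx, ty, tz, wx, wy, wz, tx, ty, tz, wx, wy, wz, ...]. A call has 1 to 20 rows; each row is the pose to reach, as a shift and turn from the pose commanded when the call began; what a row does not reach only later rows make up. A row lasts 1/12 s, in which the tool goes at most 41.7 mm and 7.16 degrees, less where a joint would pass 70% of its speed; a pose out of reach is approached as far as the arm can. A call with a gripper value outside its range is refused whole. "claw" is the finger opening in mm, from 0 to 91.2, set as the call begins (left out, the last holds). The fingers move at their own pace and stop on an object; the grip force is fixed at half the most. Time passes only in rows, so rows that repeat a pose let the fingers close. It gives the time, the measured TCP pose, the force and the opening at its end, in the units of the state.
- get_state(): the state, without advancing time (a new reading comes with each control period).
- capture(name): name is "scene" or "top" or "wrist"; returns (picture, depth): 420x560x3 uint8, red, green, blue; 420x560 float32, m along the optical axis (not along the pixel's ray), 0 where there is no reading.
- calibration(name): a dict with "mtx" (3x3 intrinsics, pixels), "extrinsics" (4x4, takes a point from world to camera coordinates). Camera axes: x right, y down, z forward; pixel columns grow to the right and rows downward; lengths in m; the calibration is good to about 2 mm. A picture is of the moment at which its call begins: read the wrist's pose just before it. calibration takes no time and is no camera call; for the wrist camera it gives the pose at the moment of the call.
- sign_off(): hands the job in, once; it reports no verdict.
The state is a dict: "time": time; "q": joint angles; "qd": joint speeds; "tau": joint torques, N m; "tool_pos": TCP position; "tcp_rot": TCP orientation; "force": force on the tool from outside, world axes, zero at the start; "wrist_torque": the same for the moment, N m; "gripper_width": opening from 0.0 (shut) to 1.0 (fully open).
Only numpy, scipy, OpenCV 4.12 (cv2) and the standard library are available. Lean on these libraries where they do the work, as an engineer would, in place of code of your own. Each camera call takes 0.05 s, during which the arm holds its last target. There are 200 camera calls.

## Working session

There is one attempt and no reset: what is moved stays moved. The work goes in short steps, Python scripts to look and compute and a tool call to move; the robot and the scene stay as the last step left them, time stands still between calls to the robot, and variables do not carry over. Pictures are saved under pics/ and viewed, about 8 in all and at most 12, crops included, and the job is handed in when it is done.

Besides the shell and the picture viewer there is one more tool, called after ">>>" by a JSON object that holds its "fn" and its "kwargs", one argument or row to a line. arm_command: Moves the arm, as the interface text tells. Its arguments: {"type":"object","properties":{"increments":{"type":"array","items":{"type":"number"}},"claw":{"type":"number"}},"required":["increments"]}

```bash
mkdir -p pics; python3 - <<'E'
from station import *
import cv2,numpy as np
print(get_state())
for n in("scene","top"):
    p,d=capture(n);c=calibration(n);cv2.imwrite(f"pics/{n}0.png",p[:,:,::-1]);np.savez(f"{n}0.npz",p=p,d=d,K=c["mtx"],E=c["extrinsics"])
    print(n,c)
E
```

```text
{'time': 0.0, 'q': array([-7.59169603e+01,  1.83505120e+01,  8.97080515e+01,  1.28280261e-05,
        7.20436911e+01, -1.14571762e+00]), 'qd': array([-0.03556877,  0.02807774, -0.05997818,  0.01594383,  0.07909511,
       -0.00703229]), 'tau': array([ 3.87509510e-05, -4.12458086e+01, -2.31969559e+01,  7.24529405e-02,
        4.58184828e-02, -1.50873384e-04]), 'tool_pos': array([ 0.15092057, -0.554332  ,  0.23012043]), 'tcp_rot': array([178.84744859,  89.89774544, 104.07620199]), 'force': array([ 0.56591056, -0.10321868, -0.72448925]), 'wrist_torque': array([-0.01080711, -0.00095318, -0.01786281]), 'gripper_width': 1.0004505126314225}
scene {'mtx': array([[515.61013367,   0.        , 270.27271643],
       [  0.        , 515.61013367, 202.85617979],
       [  0.        ,   0.        ,   1.        ]]), 'extrinsics': array([[-7.65286302e-01, -6.43689190e-01, -1.04984996e-03,
         4.19494963e-01],
       [-4.63441965e-01,  5.52119629e-01, -6.93098449e-01,
         2.56859177e-01],
       [ 4.46719622e-01, -5.29932205e-01, -7.20842172e-01,
         1.07422777e+00],
       [ 0.00000000e+00,  0.00000000e+00,  0.00000000e+00,
         1.00000000e+00]])}
top {'mtx': array([[443.37441518,   0.        , 278.35137204],
       [  0.        , 443.37441518, 214.0058341 ],
       [  0.        ,   0.        ,   1.        ]]), 'extrinsics': array([[ 0.02031129, -0.99940047,  0.02803824,  0.01848375],
       [-0.98362361, -0.02499828, -0.17849279,  0.48261256],
       [ 0.17908669, -0.02395365, -0.98354165,  1.04042275],
       [ 0.        ,  0.        ,  0.        ,  1.        ]])}
```

View pics/top0.png

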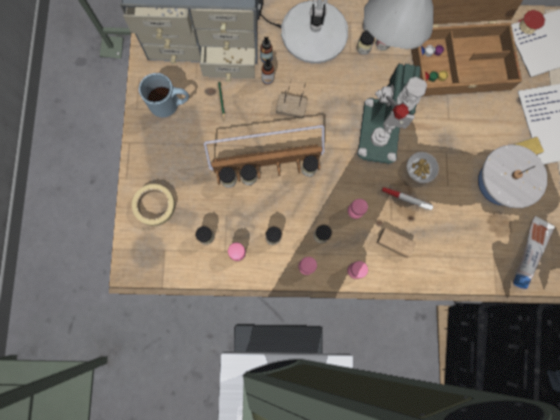

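View pics/scene0.png

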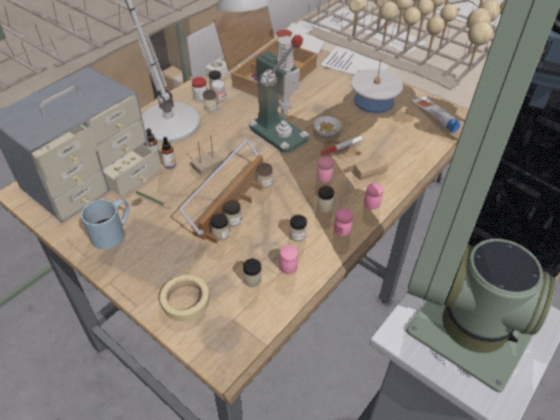

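The top view shows the rack with jars at (228,176), (249,173) and (311,164), so bays 5, 4 and 1 are filled and bays 3 and 2 (about (270,170) and (290,167)) are empty. The spares are at (205,234), (274,235) and (323,232). The pink decoys are at (237,252), (308,266), (358,270) and (358,208). The keeper wire is behind the rack.

```bash
cat > h.py <<'E'
import numpy as np,cv2
def ray(K,E,uv,z):
    R,t=E[:3,:3],E[:3,3];c=-R.T@t
    d=(np.linalg.inv(K)@np.array([*uv,1.]))@R
    return c+d*(z-c[2])/d[2]
def proj(K,E,P):
    q=E[:3,:3]@np.asarray(P)+E[:3,3];q=K@q;return q[:2]/q[2]
def blobs(m,amin,amax):
    n,l,s,c=cv2.connectedComponentsWithStats(m.astype(np.uint8))
    return [(c[i],s[i]) for i in range(1,n) if amin<s[i,4]<amax]
E
python3 - <<'E'
from h import *
z=np.load("top0.npz");p,d,K,E=z['p'],z['d'],z['K'],z['E']
m=p.max(2)<50
for c,s in blobs(m,80,600):
    if 195<c[0]<335 and 140<c[1]<280: print("lid",c.round(1),s, ray(K,E,c,.058).round(4))
hsv=cv2.cvtColor(p,cv2.COLOR_RGB2HSV)
m=((hsv[...,0]>150)&(hsv[...,0]<178)&(hsv[...,1]>90))
for c,s in blobs(m,100,900): print("pink",c.round(1),s[4],ray(K,E,c,.045).round(3))
for n in [(152,204),(395,238)]: print(ray(K,E,n,.025).round(3))
# points from depth: backboard top
v,u=np.mgrid[:420,:560]
X=np.stack([(u-K[0,2])/K[0,0]*d,(v-K[1,2])/K[1,1]*d,d],-1)
W=(X-E[:3,3])@E[:3,:3]
np.save("W.npy",W)
sel=(np.abs(W[...,2]-.062)<.006)&(u>205)&(u<330)&(v>135)&(v<175)&(hsv[...,1]>100)
P=W[sel][:,:2];print(len(P),P.mean(0))
r=cv2.minAreaRect(P.astype(np.float32));print(r)
print(cv2.fitLine(P.astype(np.float32),cv2.DIST_HUBER,0,.01,.01).ravel())
E
python3 -c "
import cv2
a=cv2.imread('pics/top0.png')[120:290,130:420];cv2.imwrite('pics/crop.png',cv2.resize(a,None,fx=2.7,fy=2.7,interpolation=cv2.INTER_CUBIC))"
```

```text
lid [310.1 162.7] [304 156  13  15 157] [ 0.6099 -0.0459  0.058 ]
lid [248.2 171.6] [241 165  15  15 164] [0.5831 0.1057 0.058 ]
lid [226.7 174.1] [220 167  14  15 163] [0.5752 0.1579 0.058 ]
lid [203.6 233.5] [197 227  14  14 140] [0.4277 0.2068 0.058 ]
lid [323.1 232.3] [316 226  15  14 167] [ 0.4375 -0.0784  0.058 ]
lid [273.2 233.7] [267 228  13  13 130] [0.4313 0.0413 0.058 ]
pink [357.2 208.3] 236 [ 0.501 -0.164  0.045]
pink [236.6 248.8] 128 [0.394 0.128 0.045]
pink [307.4 265.4] 198 [ 0.359 -0.043  0.045]
pink [356.4 268.8] 186 [ 0.353 -0.16   0.045]
[0.503 0.342 0.025]
[ 0.432 -0.261  0.025]
623 [0.62051846 0.06258932]
((0.6210591197013855, 0.06196935474872589), (0.01592930592596531, 0.2695697546005249), 10.342284202575684)
[ 0.17657618 -0.98428696  0.62051845  0.06258932]
```

View pics/crop.png

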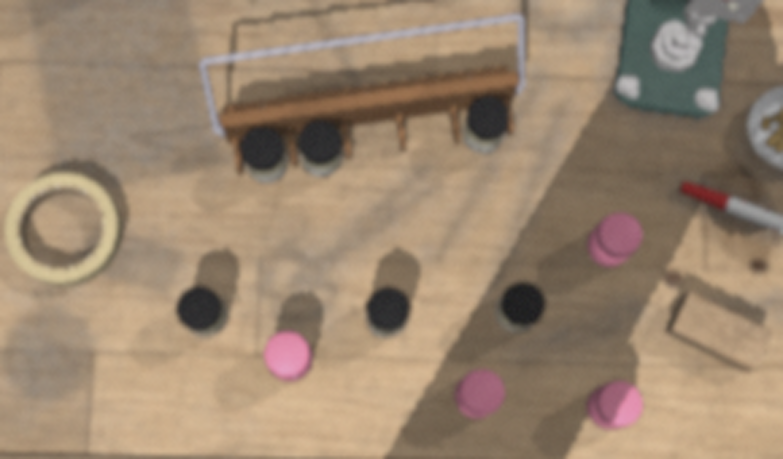

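The crop confirms it: black lids in bays 1, 4 and 5, bays 2 and 3 empty, and clear ground around the spares. My plan is to grip each spare along the rack's x, drag it into its bay, then release. I'll push it home from the front with closed fingers.

```bash
cat >> h.py <<'E'
from scipy.spatial.transform import Rotation as Ro
YAW=np.radians(9.9);H3=np.array([.5922,.0562])
RX=np.array([np.cos(YAW),np.sin(YAW)]);RY=np.array([-RX[1],RX[0]])
def rk(x,y): return H3+x*RX+y*RY      # rack coords (home frame of bay 3)
def torack(p): d=np.asarray(p)[:2]-H3; return np.array([d@RX,d@RY])
def turn(s,sgn):
    R=Ro.from_euler('xyz',s['tcp_rot'],degrees=True)
    z=sgn*np.array([*RX,0]);x=np.array([0,0,-1.]);T=Ro.from_matrix(np.c_[x,np.cross(z,x),z])
    return R.as_matrix()[:,2],(T*R.inv()).as_rotvec()
E
python3 - <<'E'
from h import *
from station import *
s=get_state()
for g in(1,-1):print(turn(s,g))
for n,p in dict(B=(.4313,.0413),C=(.4375,-.0784),A=(.4277,.2068)).items(): print(n,torack(p))
C=np.array([.4375,-.0784])
print("toC",(C-s['tool_pos'][:2])*1000)
E
```

```text
(array([ 0.26267963, -0.96488183, -0.00157305]), array([-9.68817632e-04, -1.42919080e-03,  1.47778498e+00]))
(array([ 0.26267963, -0.96488183, -0.00157305]), array([-1.46598445e-03,  9.93759251e-04, -1.66380697e+00]))
B [-0.16106583  0.01298526]
C [-0.17553807 -0.10599828]
A [-0.13615796  0.1766398 ]
toC [286.56647636 475.99664304]
```

>>> {"fn": "arm_command", "kwargs": {
  "increments": [287,476,-60,0,0,1.478,287,476,-60,0,0,1.478,287,476,-60,0,0,1.478,287,476,-60,0,0,1.478,287,476,-60,0,0,1.478,287,476,-60,0,0,1.478,287,476,-60,0,0,1.478,287,476,-60,0,0,1.478,287,476,-60,0,0,1.478,287,476,-60,0,0,1.478,287,476,-60,0,0,1.478,287,476,-60,0,0,1.478,287,476,-60,0,0,1.478,287,476,-60,0,0,1.478,287,476,-60,0,0,1.478,287,476,-60,0,0,1.478],
  "claw": 80
}}

```text
time: 1.43
tool_pos: [0.4378, -0.0783, 0.1705]
tcp_rot: [-179.9, 89.9, -169.9]
force: [0.0, 0.8, 0.5]
gripper_width: 0.878
```

```bash
python3 - <<'E'
from h import *
from station import *
s=get_state();print(s['time'],s['tool_pos'],s['q'].round(1),s['force'],turn(s,1))
c=calibration("wrist");p,d=capture("wrist");K,E=c['mtx'],c['extrinsics']
cv2.imwrite("pics/w1.png",p[:,:,::-1])
m=p.max(2)<50
for b,t in blobs(m,300,20000): print(b.round(0),t,ray(K,E,b,.058).round(4))
print(proj(K,E,[.4375,-.0784,.058]))
E
```

```text
1.4333 [ 0.43781647 -0.07826303  0.170531  ] [-11.6   9.7 111.   -0.   59.4 -21.6] [0.00953289 0.75385704 0.53994735] (array([ 0.98460796,  0.17477151, -0.00144479]), array([ 0.00025243, -0.00142257, -0.00288629]))
[528.  24.] [494   0  58  42 783] [0.5899 0.0951 0.058 ]
[491. 210.] [ 464  188   47   46 1252] [ 0.6126 -0.0453  0.058 ]
[379. 278.] [353 255  87  37 986] [ 0.5351 -0.1239  0.058 ]
[282.59203568 212.42542587]
```

View pics/w1.png

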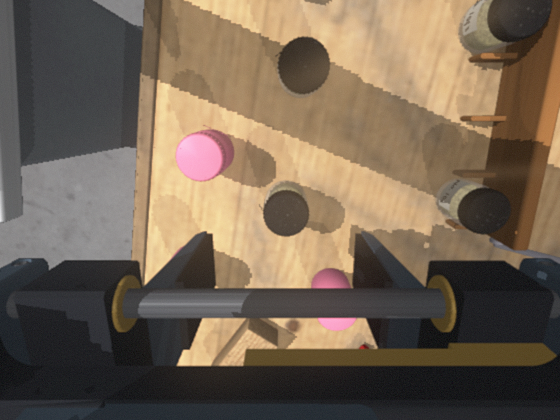

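The wrist view shows jar C's lid at (286,210), jar B's lid at (303,65), and the jaws lined up with C.

```bash
python3 - <<'E'
from h import *
from station import *
c=calibration("wrist");K,E=c['mtx'],c['extrinsics']
p=cv2.imread("pics/w1.png")
m=(p.max(2)<85)
for b,t in blobs(m,600,4000): 
  q=ray(K,E,b,.058);print(b.round(0),t,q.round(4),torack(q).round(4))
for u in [(286,210),(303,65),(482,208)]:
  q=ray(K,E,u,.058);print(u,q.round(4),torack(q).round(4))
s=get_state();print(s['tool_pos'])
E
```

```text
[518.  25.] [ 476    0   77   67 2907] [0.5828 0.0922 0.058 ] [-0.003  0.037]
[299.  60.] [ 278   37   49   57 1513] [0.4284 0.041  0.058 ] [-0.1639  0.0132]
(286, 210) [ 0.4397 -0.0766  0.058 ] [-0.1731 -0.1046]
(303, 65) [0.4323 0.0384 0.058 ] [-0.1606  0.0099]
(482, 208) [ 0.6044 -0.0457  0.058 ] [-0.0055 -0.1025]
[ 0.43748797 -0.07904996  0.17070353]
```

>>> {"fn": "arm_command", "kwargs": {
  "increments": [1,1,-40,0,0,0,1,1,-80,0,0,0,1,1,-110,0,0,0,1,1,-130,0,0,0,1,1,-130,0,0,0,1,1,-130,0,0,0]
}}

```text
time: 1.98
tool_pos: [0.4381, -0.0789, 0.0408]
tcp_rot: [163.5, 89.9, 173.3]
force: [0.7, -0.2, 0.8]
gripper_width: 0.877
```

>>> {"fn": "arm_command", "kwargs": {
  "increments": [0,0,0,0,0,0,0,0,0,0,0,0,0,0,0,0,0,0,0,0,0,0,0,0,0,0,0,0,0,0,0,0,0,0,0,0,0,0,0,0,0,0,0,0,0,0,0,0],
  "claw": 38
}}

```text
time: 2.65
tool_pos: [0.4394, -0.0778, 0.0413]
tcp_rot: [-15.3, 89.9, -5.4]
force: [-0.5, 0.7, 3.7]
gripper_width: 0.446
```

```bash
python3 - <<'E'
from h import *
from station import *
s=get_state();p=s['tool_pos'];print(s['time'],p,torack(p),s['force'],s['gripper_width']*91.2,turn(s,1)[1])
for t in[(-.06,-.052),(-.018,-.052)]: print(t,(rk(*t)-p[:2])*1000)
E
```

```text
2.65 [ 0.43939885 -0.07777701  0.041328  ] [-0.17356039 -0.10571103] [-0.52825516  0.67554522  3.71376039] 40.6786246094873 [ 8.70172409e-05  9.20996709e-04 -3.51390457e-04]
(-0.06, -0.052) [102.63490826  72.4355764 ]
(-0.018, -0.052) [144.00949995  79.65659861]
```

>>> {"fn": "arm_command", "kwargs": {
  "increments": [6,4,0,0,0,0,18,13,0,0,0,0,32,23,0,0,0,0,46,33,0,0,0,0,60,42,0,0,0,0,74,52,0,0,0,0,88,62,0,0,0,0,98,69,0,0,0,0,103,72,0,0,0,0,103,72,0,0,0,0,103,72,0,0,0,0]
}}

```text
time: 3.57
tool_pos: [0.5419, -0.0054, 0.0413]
tcp_rot: [175.2, 90.0, -174.8]
force: [-0.8, 0.6, 5.7]
gripper_width: 0.441
```

```bash
python3 - <<'E'
from h import *
from station import *
s=get_state();p=s['tool_pos'];print(s['time'],p,torack(p),s['force'],s['gripper_width']*91.2,turn(s,1)[1])
for t in[(-.018,-.052)]: print(t,(rk(*t)-p[:2])*1000)
c=calibration("top");a,d=capture("top");K,E=c['mtx'],c['extrinsics']
b,d=capture("scene")
cv2.imwrite("pics/t2.png",np.hstack([cv2.resize(a[130:250,190:340],(400,320)),cv2.resize(b[130:290,150:350],(400,320))])[:,:,::-1])
E
```

```text
3.5667 [ 0.54194787 -0.00544279  0.04132393] [-0.06010203 -0.05208509] [-0.81454863  0.59487404  5.68681115] 40.18553497605149 [ 7.46499033e-05 -8.26215062e-04 -9.68273877e-04]
(-0.018, -0.052) [41.46047178  7.32238466]
```

View pics/t2.png

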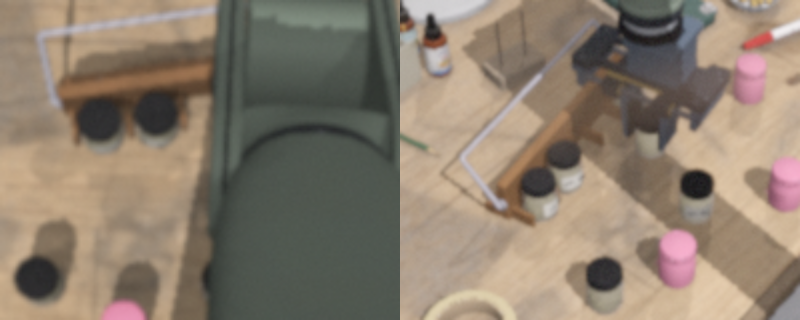

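The scene view shows jar C upright in the grip in front of bay 2, and nothing else has moved.

>>> {"fn": "arm_command", "kwargs": {
  "increments": [5,1,0,0,0,0,12,2,0,0,0,0,20,3.5,0,0,0,0,28,5,0,0,0,0,36,6.3,0,0,0,0,41,7.2,0,0,0,0,41,7.2,0,0,0,0,41,7.2,0,0,0,0]
}}

```text
time: 4.33
tool_pos: [0.5815, 0.0014, 0.0413]
tcp_rot: [174.5, 89.8, -175.6]
force: [-4.8, -0.6, 7.6]
gripper_width: 0.447
```

>>> {"fn": "arm_command", "kwargs": {
  "increments": [0,0,0,0,0,0,0,0,0,0,0,0,0,0,0,0,0,0,0,0,0,0,0,0],
  "claw": 47
}}

```text
time: 4.67
tool_pos: [0.5831, 0.0015, 0.0407]
tcp_rot: [152.0, 90.0, 161.9]
force: [0.6, 0.8, 0.0]
gripper_width: 0.511
```

>>> {"fn": "arm_command", "kwargs": {
  "increments": [0,0,15,0,0,0,0,0,40,0,0,0,0,0,62,0,0,0,-20,-3.5,62,0,0,0,-46,-8,62,0,0,0,-46,-8,62,0,0,0]
}}

```text
time: 5.17
tool_pos: [0.532, -0.007, 0.1026]
tcp_rot: [171.4, 89.7, -178.7]
force: [-1.9, 0.8, -0.2]
gripper_width: 0.514
```

>>> {"fn": "arm_command", "kwargs": {
  "increments": [0,0,0,0,0,0,0,0,0,0,0,0,0,0,0,0,0,0,0,0,0,0,0,0,0,0,0,0,0,0,0,0,0,0,0,0],
  "claw": 0
}}

```text
time: 5.67
tool_pos: [0.5375, -0.0066, 0.1028]
tcp_rot: [28.5, 90.0, 38.4]
force: [-1.5, -0.4, 0.3]
gripper_width: 0.107
```

```bash
python3 - <<'E'
from h import *
from station import *
s=get_state();p=s['tool_pos'];print(s['time'],p,torack(p),s['force'],s['gripper_width']*91.2,turn(s,1)[1])
for t in[(-.064,-.052),(-.0345,-.052)]: print(t,(rk(*t)-p[:2])*1000)
c=calibration("wrist");a,d=capture("wrist");K,E=c['mtx'],c['extrinsics']
cv2.imwrite("pics/w3.png",a[:,:,::-1])
print(proj(K,E,[*rk(-.018,-.052),.058]))
E
```

```text
5.6667 [ 0.53746195 -0.0065643   0.10276847] [-0.06471398 -0.05241864] [-1.52898596 -0.36294994  0.31450598] 9.713231915536912 [-1.80476475e-05  2.27411851e-05 -3.02078630e-04]
(-0.064, -0.052) [0.63136985 0.53515493]
(-0.0345, -0.052) [29.69209497  5.60706339]
[353.63022434 241.03236249]
```

View pics/w3.png

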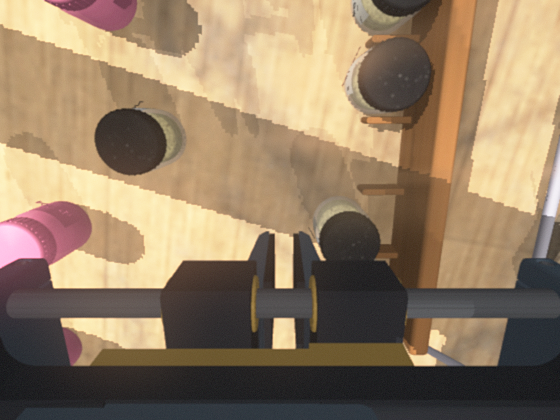

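The wrist view shows jar C upright at the mouth of bay 2, lid at (348,238), close to the predicted spot. Next I descend in front of it and push it home.

>>> {"fn": "arm_command", "kwargs": {
  "increments": [0,0,-25,0,0,0,0,0,-50,0,0,0,0,0,-70,0,0,0,0,0,-73,0,0,0,4,1,-73,0,0,0,8,1.6,-73,0,0,0,12,2.4,-73,0,0,0,16,3,-73,0,0,0,20,3.8,-73,0,0,0,23,4.4,-73,0,0,0,26,5,-73,0,0,0,26,5,-73,0,0,0]
}}

```text
time: 6.72
tool_pos: [0.5639, -0.0015, 0.0302]
tcp_rot: [-8.6, 89.9, 1.3]
force: [-0.2, -0.2, 0.1]
gripper_width: 0.003
```

>>> {"fn": "arm_command", "kwargs": {
  "increments": [1,0.2,0,0,0,0,2,0.4,0,0,0,0,3,0.5,0,0,0,0,3,0.5,0,0,0,0]
}}

```text
time: 7.05
tool_pos: [0.5661, -0.0011, 0.03]
tcp_rot: [29.2, 90.0, 39.1]
force: [-1.0, -0.2, 1.7]
gripper_width: 0.006
```

```bash
python3 - <<'E'
from h import *
from station import *
s=get_state();p=s['tool_pos'];print(s['time'],p,torack(p),s['force'],s['gripper_width']*91.2)
E
```

```text
7.05 [ 0.56607912 -0.00112183  0.0299705 ] [-0.03558721 -0.05197733] [-1.01961361 -0.22204858  1.73395834] 0.5122151176076459
```

Not home yet, as the force is still low. I'll push a little at a time until it rises.

>>> {"fn": "arm_command", "kwargs": {
  "increments": [1,0.2,0,0,0,0,2,0.4,0,0,0,0,3,0.5,0,0,0,0,3,0.5,0,0,0,0]
}}

```text
time: 7.38
tool_pos: [0.5694, -0.0006, 0.03]
tcp_rot: [-3.8, 90.0, 6.1]
force: [-0.5, -0.1, 1.3]
gripper_width: 0.006
```

>>> {"fn": "arm_command", "kwargs": {
  "increments": [1,0.2,0,0,0,0,2,0.4,0,0,0,0,2,0.4,0,0,0,0,2,0.4,0,0,0,0]
}}

```text
time: 7.72
tool_pos: [0.5713, -0.0002, 0.03]
tcp_rot: [-4.5, 90.0, 5.5]
force: [0.4, 0.7, 0.2]
gripper_width: 0.005
```

```bash
python3 - <<'E'
from h import *
from station import *
s=get_state();p=s['tool_pos'];print(s['time'],p,torack(p),s['force'],s['gripper_width']*91.2)
a,d=capture("wrist");b,d=capture("scene")
cv2.imwrite("pics/w4.png",np.hstack([cv2.resize(a[:320,160:],(400,320)),cv2.resize(b[100:260,170:370],(400,320))])[:,:,::-1])
E
```

```text
7.7167 [ 5.71328729e-01 -2.00289514e-04  2.99536168e-02] [-0.03025733 -0.05197207] [0.40357998 0.74897956 0.17249235] 0.4669313288670098
```

View pics/w4.png

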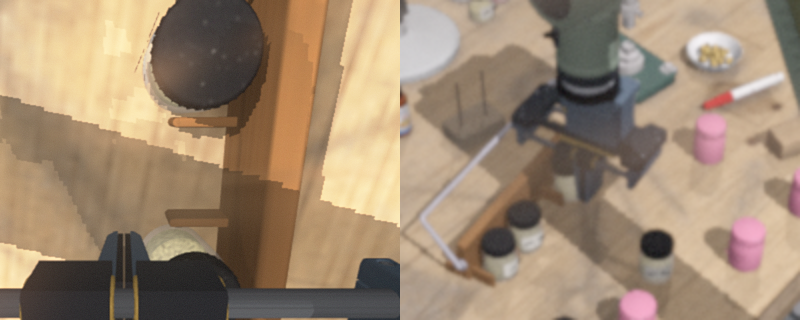

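The pictures show the jar upright and almost against the backboard, with the tapered finger tips in front of it. I'll keep going in small steps.

>>> {"fn": "arm_command", "kwargs": {
  "increments": [1,0.2,0,0,0,0,2,0.4,0,0,0,0,3,0.5,0,0,0,0,3,0.5,0,0,0,0]
}}

```text
time: 8.15
tool_pos: [0.5743, 0.0003, 0.03]
tcp_rot: [-5.2, 90.0, 4.8]
force: [-0.6, -0.0, -0.6]
gripper_width: 0.003
```

>>> {"fn": "arm_command", "kwargs": {
  "increments": [1,0.2,0,0,0,0,2,0.4,0,0,0,0,2,0.4,0,0,0,0]
}}

```text
time: 8.4
tool_pos: [0.5746, 0.0005, 0.0297]
tcp_rot: [175.4, 89.8, -174.7]
force: [-3.9, -0.9, 2.5]
gripper_width: 0.004
```

>>> {"fn": "arm_command", "kwargs": {
  "increments": [1,0.2,0,0,0,0,2,0.4,0,0,0,0,2,0.4,0,0,0,0]
}}

```text
time: 8.65
tool_pos: [0.5747, 0.0006, 0.0295]
tcp_rot: [176.2, 89.6, -173.8]
force: [-8.9, -3.1, 5.4]
gripper_width: 0.005
```

Jar C is home: the TCP has stopped advancing while the force climbs to 9 N. Now for jar B.

>>> {"fn": "arm_command", "kwargs": {
  "increments": [-12,-2,0,0,0,0,-20,-3,20,0,0,0,-22,-3,60,0,0,0,-25,-3,95,0,0,0,-60,10,95,0,0,0,-100,25,95,0,0,0,-135,37,95,0,0,0,-146,39,95,0,0,0,-146,39,95,0,0,0,-146,39,95,0,0,0,-146,39,95,0,0,0],
  "claw": 80
}}

```text
time: 9.57
tool_pos: [0.4345, 0.04, 0.1255]
tcp_rot: [-6.9, 89.8, 3.0]
force: [0.6, -0.7, -0.4]
gripper_width: 0.774
```

```bash
python3 - <<'E'
from h import *
from station import *
s=get_state();p=s['tool_pos'];print(s['time'],p,torack(p),s['gripper_width']*91.2,turn(s,1)[1])
print((np.array([.4318,.040])-p[:2])*1000)
E
```

```text
9.5667 [0.43450907 0.04001336 0.12553203] [-0.15812576  0.01116605] 70.60283560142511 [-1.97078403e-04  3.72599005e-03  2.32982646e-05]
[-2.70906704 -0.0133612 ]
```

>>> {"fn": "arm_command", "kwargs": {
  "increments": [-2.5,0,0,0,0.004,0,-2.5,0,-20,0,0.004,0,-2.5,0,-50,0,0.004,0,-2.5,0,-75,0,0.004,0,-2.5,0,-85,0,0.004,0,-2.5,0,-85,0,0.004,0,-2.5,0,-85,0,0.004,0]
}}

```text
time: 10.15
tool_pos: [0.4304, 0.0398, 0.0395]
tcp_rot: [170.4, 89.7, -179.7]
force: [-0.6, 0.7, 0.2]
gripper_width: 0.877
```

>>> {"fn": "arm_command", "kwargs": {
  "increments": [0,0,0,0,0,0,0,0,0,0,0,0,0,0,0,0,0,0,0,0,0,0,0,0,0,0,0,0,0,0,0,0,0,0,0,0,0,0,0,0,0,0,0,0,0,0,0,0],
  "claw": 38
}}

```text
time: 10.82
tool_pos: [0.4301, 0.0402, 0.0404]
tcp_rot: [165.4, 89.9, 175.3]
force: [0.6, 1.1, 2.1]
gripper_width: 0.436
```

```bash
python3 - <<'E'
from h import *
from station import *
s=get_state();p=s['tool_pos'];print(s['time'],p,torack(p),s['force'],s['gripper_width']*91.2,turn(s,1)[1])
for t in[(-.06,0),(-.018,0)]: print(t,(rk(*t)-p[:2])*1000)
E
```

```text
10.8167 [0.4301304  0.0401887  0.04036968] [-0.16240909  0.0120916 ] [0.57584854 1.147148   2.06601206] 39.76571458342927 [-0.00020366 -0.002459   -0.00022138]
(-0.06, 0) [102.96304317   5.6955572 ]
(-0.018, 0) [144.33763487  12.91657942]
```

>>> {"fn": "arm_command", "kwargs": {
  "increments": [6,0.3,0,0,0,0,18,1,0,0,0,0,32,1.8,0,0,0,0,46,2.5,0,0,0,0,60,3.3,0,0,0,0,74,4.1,0,0,0,0,88,4.9,0,0,0,0,98,5.4,0,0,0,0,103,5.7,0,0,0,0,110,7,0,0,0,0,118,8.4,0,0,0,0,126,9.8,0,0,0,0,134,11.2,0,0,0,0,141,12.4,0,0,0,0,144,12.9,0,0,0,0,144,12.9,0,0,0,0,144,12.9,0,0,0,0]
}}

```text
time: 12.23
tool_pos: [0.5718, 0.0527, 0.04]
tcp_rot: [174.1, 89.5, -176.0]
force: [-3.7, -0.4, 5.9]
gripper_width: 0.438
```

>>> {"fn": "arm_command", "kwargs": {
  "increments": [0,0,0,0,0,0,0,0,0,0,0,0,0,0,0,0,0,0,0,0,0,0,0,0],
  "claw": 47
}}

```text
time: 12.57
tool_pos: [0.5736, 0.053, 0.0397]
tcp_rot: [170.1, 89.8, -179.9]
force: [-0.6, -0.0, 0.3]
gripper_width: 0.518
```

>>> {"fn": "arm_command", "kwargs": {
  "increments": [0,0,15,0,0,0,0,0,40,0,0,0,0,0,62,0,0,0,-20,-3.5,62,0,0,0,-46,-8,62,0,0,0,-46,-8,62,0,0,0]
}}

```text
time: 13.07
tool_pos: [0.5224, 0.0444, 0.1016]
tcp_rot: [173.4, 89.4, -176.7]
force: [-1.1, -0.1, -0.8]
gripper_width: 0.517
```

>>> {"fn": "arm_command", "kwargs": {
  "increments": [0,0,0,0,0,0,0,0,0,0,0,0,0,0,0,0,0,0,0,0,0,0,0,0,0,0,0,0,0,0,0,0,0,0,0,0],
  "claw": 0
}}

```text
time: 13.57
tool_pos: [0.5279, 0.0451, 0.1018]
tcp_rot: [169.9, 89.8, 179.8]
force: [-0.7, 0.1, 0.0]
gripper_width: 0.107
```

```bash
python3 - <<'E'
from h import *
from station import *
s=get_state();p=s['tool_pos'];print(s['time'],p,torack(p),s['force'],s['gripper_width']*91.2,turn(s,1)[1])
for t in[(-.064,0),(-.0268,0)]: print(t,(rk(*t)-p[:2])*1000)
c=calibration("wrist");a,d=capture("wrist");K,E=c['mtx'],c['extrinsics']
cv2.imwrite("pics/w5.png",a[:,:,::-1])
print(proj(K,E,[*rk(-.018,0),.058]))
E
```

```text
13.5667 [0.52793341 0.04505296 0.10175645] [-6.52261171e-02  6.82460875e-05] [-0.73931692  0.07261463  0.00750274] 9.754896927017816 [-1.35382544e-05 -4.02149082e-03 -2.79473474e-04]
(-0.064, 0) [1.21959286 0.14357535]
(-0.0268, 0) [37.8656598   6.53933788]
[354.96602406 242.39229353]
```

View pics/w5.png

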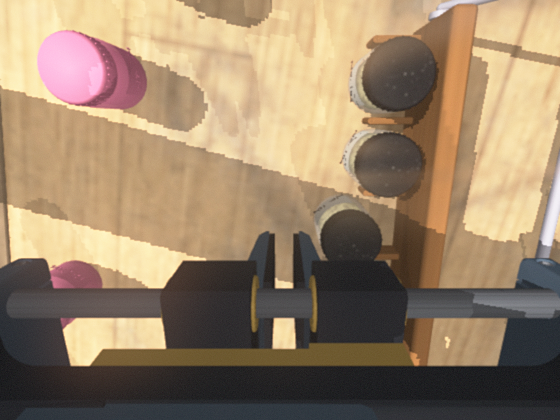

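Jar B is upright in the mouth of bay 3, lid at (351,236), and the jars beside it are undisturbed. I'll push it home the same way.

>>> {"fn": "arm_command", "kwargs": {
  "increments": [0,0,-25,0,0,0,0,0,-50,0,0,0,0,0,-70,0,0,0,0,0,-72,0,0,0,5,1,-72,0,0,0,10,1.8,-72,0,0,0,15,2.6,-72,0,0,0,20,3.5,-72,0,0,0,25,4.3,-72,0,0,0,29,5,-72,0,0,0,32,5.6,-72,0,0,0,35,6.1,-72,0,0,0,35,6.1,-72,0,0,0]
}}

```text
time: 14.7
tool_pos: [0.5633, 0.0512, 0.0301]
tcp_rot: [169.1, 89.8, 179.0]
force: [-0.4, 0.5, -0.0]
gripper_width: 0.004
```

>>> {"fn": "arm_command", "kwargs": {
  "increments": [1,0.2,0,0,0,0,2,0.4,0,0,0,0,3,0.5,0,0,0,0,4,0.7,0,0,0,0,4,0.7,0,0,0,0]
}}

```text
time: 15.12
tool_pos: [0.566, 0.0517, 0.0298]
tcp_rot: [171.9, 89.7, -178.2]
force: [-2.8, -0.3, 1.7]
gripper_width: 0.007
```

>>> {"fn": "arm_command", "kwargs": {
  "increments": [1,0.2,0,0,0,0,2,0.4,0,0,0,0,2,0.4,0,0,0,0]
}}

```text
time: 15.37
tool_pos: [0.5662, 0.0519, 0.0298]
tcp_rot: [174.1, 89.5, -176.0]
force: [-7.3, -1.9, 5.2]
gripper_width: 0.005
```

Jar B is home at the same standoff with the force rising. Before the keeper, I'll pull back, check the two pushed jars from above, and check for clearance behind the rack.

>>> {"fn": "arm_command", "kwargs": {
  "increments": [-12,-2,0,0,0,0,-20,-3,20,0,0,0,-22,-3,60,0,0,0,-25,-3,100,0,0,0,-30,-3,140,0,0,0,-80,-100,140,0,0,0,-110,-200,140,0,0,0,-130,-290,140,0,0,0,-130,-290,140,0,0,0,-130,-290,140,0,0,0,-130,-290,140,0,0,0,-130,-290,140,0,0,0]
}}

```text
time: 16.37
tool_pos: [0.4423, -0.2278, 0.1704]
tcp_rot: [-145.4, 89.9, -135.5]
force: [0.9, -0.7, 0.8]
gripper_width: 0.002
```

```bash
python3 - <<'E'
from h import *
from station import *
s=get_state();p=s['tool_pos'];print(s['time'],p,s['force'],turn(s,1)[1])
c=calibration("top");K,E=c['mtx'],c['extrinsics'];a,d=capture("top");b,_=capture("scene")
m=a.max(2)<50
for q,t in blobs(m,80,600):
    if 195<q[0]<335 and 140<q[1]<280: w=ray(K,E,q,.058);print("lid",q.round(1),t[4],torack(w).round(4))
W=np.load("W.npy");w=W.reshape(-1,3);r=np.array([(w[:,:2]-H3)@RX,(w[:,:2]-H3)@RY]).T
for x0 in np.arange(.04,.3,.02):
    k=(r[:,0]>x0)&(r[:,0]<x0+.02)&(abs(r[:,1])<.06);print(round(x0,2),w[k,2].max().round(3),end='; ')
for t in[(-.1,-.03),(.108,0),(.05,0),(0,0)]: print(t,((rk(*t)-p[:2])*1000).round(1))
cv2.imwrite("pics/t6.png",np.hstack([cv2.resize(a[110:250,190:340],(400,373)),cv2.resize(b[110:297,150:350],(400,373))])[:,:,::-1])
E
```

```text
16.3667 [ 0.44227979 -0.22775446  0.17040689] [ 0.8750709  -0.67671305  0.7504137 ] [ 0.00127709 -0.00130017 -0.00037539]
lid [310.3 162.8] 175 [-0.0004 -0.1041]
lid [290.1 165.1] 109 [ 0.0011 -0.0537]
lid [268.4 165.9] 82 [ 0.0067 -0.0006]
lid [248.4 170.4] 90 [0.0025 0.0496]
lid [226.7 173. ] 93 [0.0034 0.103 ]
0.04 0.015; 0.06 0.096; 0.08 0.089; 0.1 0.005; 0.12 0.007; 0.14 0.024; 0.16 0.025; 0.18 0.024; 0.2 0.021; 0.22 0.006; 0.24 0.103; 0.26 0.103; 0.28 0.188; (-0.1, -0.03) [ 56.6 237.2]
(0.108, 0) [256.3 302.5]
(0.05, 0) [199.2 292.6]
(0, 0) [149.9 284. ]
```

View pics/t6.png

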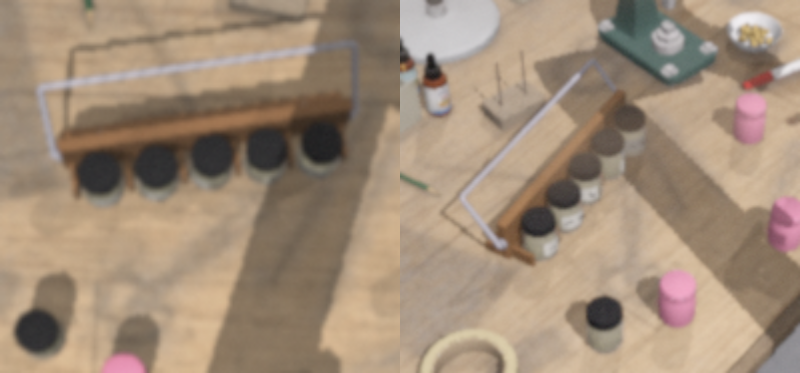

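All five bays are filled with upright jars in an even row, the leftover spare is untouched, and the area behind the keeper is clear to the needed height. Now the keeper: over the top, down behind the bar, and sweep forward.

>>> {"fn": "arm_command", "kwargs": {
  "increments": [40,40,10,0,0,0,80,80,20,0,0,0,115,115,20,0,0,0,150,150,20,0,0,0,185,190,20,0,0,0,215,230,20,0,0,0,240,270,20,0,0,0,256,302,20,0,0,0,256,302,20,0,0,0,256,302,20,0,0,0,256,302,20,0,0,0]
}}

```text
time: 17.38
tool_pos: [0.701, 0.0827, 0.189]
tcp_rot: [103.1, 89.8, 113.4]
force: [0.3, -0.0, -0.6]
gripper_width: 0.008
```

```bash
python3 - <<'E'
from h import *
from station import *
s=get_state();p=s['tool_pos'];print(s['time'],p,torack(p),s['force'],turn(s,1)[1])
for t in[(.108,0),(-.02,0)]: print(t,((rk(*t)-p[:2])*1000).round(1))
E
```

```text
17.3833 [0.70096453 0.08268707 0.18897912] [0.11169885 0.00739287] [ 0.3380196  -0.04369627 -0.57761096] [-0.00270786 -0.00116048 -0.00550127]
(0.108, 0) [-2.4 -7.9]
(-0.02, 0) [-128.5  -29.9]
```

>>> {"fn": "arm_command", "kwargs": {
  "increments": [-2,-5,-35,0,0,0,-2,-7,-70,0,0,0,-2,-7,-95,0,0,0,-2,-7,-98,0,0,0,-2,-7,-98,0,0,0,-10,-8.5,-98,0,0,0,-18,-10,-98,0,0,0,-26,-11.5,-98,0,0,0,-34,-13,-98,0,0,0,-42,-14.5,-98,0,0,0,-42,-14.5,-98,0,0,0]
}}

```text
time: 18.3
tool_pos: [0.6539, 0.0615, 0.0926]
tcp_rot: [172.7, 89.7, -177.4]
force: [-0.6, -1.0, -0.5]
gripper_width: 0.004
```

```bash
python3 - <<'E'
from h import *
from station import *
s=get_state();p=s['tool_pos'];print(s['time'],p,torack(p),s['force'])
b,_=capture("scene")
cv2.imwrite("pics/s7.png",cv2.resize(b[50:290,130:390],(650,600))[:,:,::-1])
E
```

```text
18.3 [0.65391061 0.06145793 0.09259349] [ 0.06169569 -0.00543021] [-0.61181239 -1.01495141 -0.50946348]
```

View pics/s7.png

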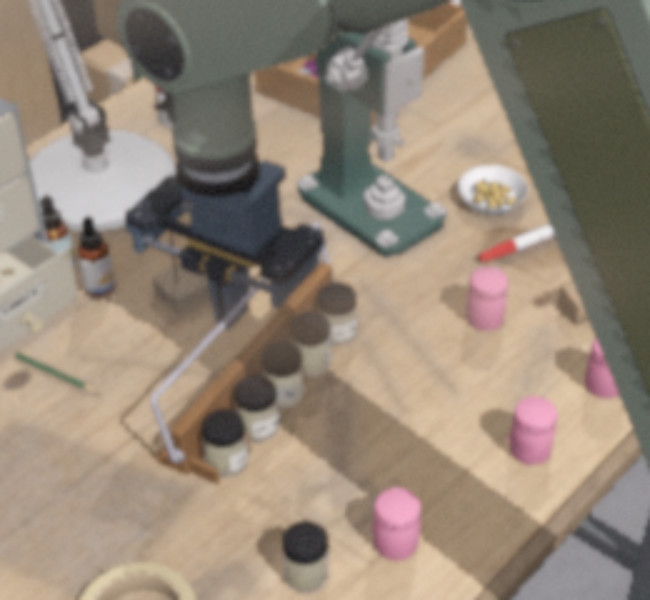

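The bar lies ahead of the fingers, which are pushing it forward. I'll continue past upright.

>>> {"fn": "arm_command", "kwargs": {
  "increments": [-7,-1.2,0,0,0,0,-14,-2.4,0,0,0,0,-20,-3.5,0,0,0,0,-26,-4.5,0,0,0,0,-32,-5.6,0,0,0,0,-38,-6.6,0,0,0,0,-44,-7.7,0,0,0,0,-50,-8.7,0,0,0,0,-56,-9.8,0,0,0,0,-60,-10.5,0,0,0,0,-60,-10.5,0,0,0,0,-60,-10.5,0,0,0,0,-60,-10.5,0,0,0,0,-60,-10.5,0,0,0,0]
}}

```text
time: 19.52
tool_pos: [0.5967, 0.0514, 0.092]
tcp_rot: [169.2, 89.8, 179.1]
force: [-0.1, -0.7, -1.3]
gripper_width: 0.008
```

>>> {"fn": "arm_command", "kwargs": {
  "increments": [0,0,40,0,0,0,0,0,80,0,0,0,-30,-40,110,0,0,0,-60,-80,110,0,0,0,-90,-120,110,0,0,0,-120,-160,110,0,0,0,-150,-200,110,0,0,0,-170,-240,110,0,0,0,-190,-280,110,0,0,0,-190,-280,110,0,0,0,-190,-280,110,0,0,0,-190,-280,110,0,0,0]
}}

```text
time: 20.52
tool_pos: [0.4051, -0.2311, 0.2022]
tcp_rot: [-176.9, 89.8, -167.2]
force: [0.2, 0.9, 0.9]
gripper_width: 0.008
```

```bash
python3 - <<'E'
from h import *
from station import *
s=get_state();p=s['tool_pos'];print(s['time'],p,s['force'])
c=calibration("top");K,E=c['mtx'],c['extrinsics'];a,d=capture("top");b,_=capture("scene")
for q,t in blobs(a.max(2)<50,60,600):
    if 195<q[0]<335 and 140<q[1]<280: w=ray(K,E,q,.058);print("lid",q.round(1),t[4],torack(w).round(4))
cv2.imwrite("pics/t8.png",np.hstack([cv2.resize(a[110:250,190:340],(400,373)),cv2.resize(b[110:297,150:350],(400,373))])[:,:,::-1])
E
```

```text
20.5167 [ 0.4050563  -0.23109917  0.20216227] [0.2304279  0.85684909 0.85080992]
lid [310.3 162.8] 174 [-0.0004 -0.1041]
lid [290.5 165.2] 127 [ 0.0007 -0.0548]
lid [269.  165.8] 92 [ 0.0066 -0.002 ]
lid [247.4 170.4] 89 [0.0028 0.052 ]
lid [226.  172.4] 88 [0.0052 0.1044]
lid [203.9 232.4] 81 [-0.1336  0.1757]
```

View pics/t8.png

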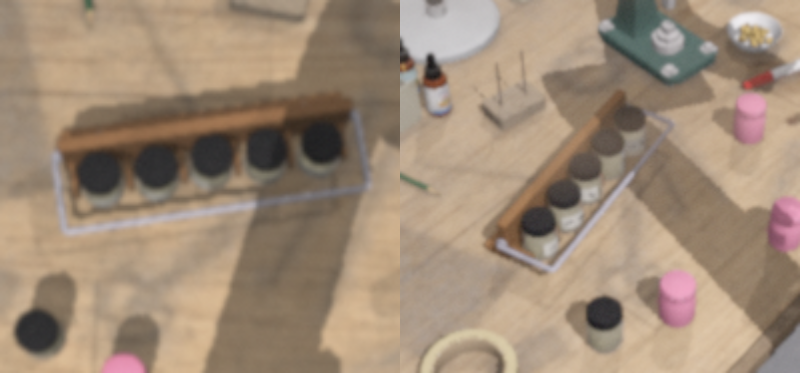

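The keeper is down in front of all five jars, everything is upright, and the arm is clear.

```bash
python3 -c "
from station import *
print(sign_off())"
```

```text
the job is handed in; nothing more can be done
None
```

The job is done and handed in at about 20.6 s of the 64 s allowed. All five bays are filled and the keeper is down across the front of the jars.

- **Jars:** I gripped two spares, slid them along the bench into bays 2 and 3 without lifting, and pushed each one home with closed fingers. Each push ended with the arm stopped and the force rising (to about 9 N and 7 N).
- **Keeper:** I swung it forward from behind the rack with closed fingers, and it dropped into place once past upright.
- **Last checks:** The final pictures show five upright jars in an even row behind the lowered bar. The leftover spare is where it stood. The tape and sanding block were never approached, and neither was fully in the last picture. The arm was clear of everything.
- **One measurement disagreed:** The top-camera lid positions varied by up to about 7 mm along the rack's depth. Bay 3 read furthest back, which the backboard makes impossible. I put this down to partial colour masks on the lids. I judged "home" by the push forces and stop positions, which matched within 0.5 mm for the two bays.

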